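# Step the sample feeder back one notch

## Robot

A 6-joint arm with a two-finger parallel gripper is mounted at the origin on the work surface. World frame = base frame: x ahead of the robot, y to its left, z up, the work surface at z = 0. Lengths are in m, angles in rad, forces in N, time in s.
With the tool pointing down it reaches from about 0.35 to 0.85 m from the base axis. Payload 8.1 kg.
Tool frame: the origin (TCP) lies midway between the tips of the shut fingers; the grasp point (between the pads) lies robot.grip_depth behind it (robot.grip_depth is the distance from the TCP to the grasp point, in m); z points along the fingers, y is the line along which they close (so a half turn about z gives the same grasp; the last joint's range is limited). The gripper opens to 93 mm and grips with 3 to 60 N. Pads are 15 mm wide; open, the fingers measure 128 mm over their backs; the gripper's body (75 mm by 188 mm) begins 65 mm behind the grasp point.
Start: joints at [1.156, 0.13, 1.488, -0, 1.523, -0.085], TCP at [0.194, 0.568, 0.219] pointing down, gripper open.
Joint ranges: [-2.96, 2.96], [-0.89, 2.26], [0.02, 2.5], [-1.34, 4.48], [0, 2.73], [-2.66, 2.66]. Speed limits (rad/s): [2.39, 2.39, 2.79, 3.14, 3.14, 3.14].

## Interface

Orientations are given as a rotation vector (axis times angle).
In Python, from plant import robot gives the robot as it stands.
- The arm moves only by the tool carry_out, never from a script. Its argument "rows" is a list of rows, each a list of 6 numbers: the shift along the tool's x, y, z in m, then the turn, a rotation vector about the tool's x, y, z in degrees. A call has 1 to 12 rows; each row is the pose to reach, as a shift and turn from the pose commanded when the call began, along the tool's axes at that moment; what a row does not reach only later rows make up. A row lasts 1/8 s, in which the tool goes at most 62.5 mm and 10.7 degrees, less where a joint would pass 70% of its speed; a pose out of reach is approached as far as the arm can. A call with a gripper value outside its range is refused whole. "jaw" is the closure in counts, from 0 (fully open) to 255 (shut), set as the call begins (left out, the last holds). The fingers move at their own pace and stop on an object; "force" is the grip in N (left out, the last holds). Time passes only in rows, so rows that repeat a pose let the fingers close. It gives the time, the measured TCP pose, the force, the opening and the grip force at its end, in the units of the state.
- robot.read_state(): the state, without advancing time (a new reading comes with each control period).
- robot.read_camera(name): name is "scene" or "top" or "wrist"; returns the picture (420x560x3 uint8, red, green, blue); there is no depth.
- robot.camera_model(name): a dict with "fx", "fy", "cx", "cy" (pixels), "R" (3x3) and "t" (3): a world point X has camera coordinates R X + t; the wrist camera has in their place "mount" (4x4, takes a point from camera to tool coordinates, whose origin is the TCP and whose axes are the flange's). Camera axes: x right, y down, z forward; pixel columns grow to the right and rows downward; lengths in m; the calibration is good to about 2 mm. A picture is of the moment at which its call begins: read the wrist's pose just before it. camera_model takes no time and is no camera call.
- robot.close_job(): hands the job in; it is judged then, once.
Trained networks look in the newest picture that a camera, given by its name, has taken for a name from the list of things; names that differ only in an ending like _2 or _b are one class to them, and where a whole thing is asked for, a point or a joint stands for the part that bears it (a point fixed in the world has none). Each returns a list of dicts, best first, with "conf" (0 to 1); they miss things now and then, are a little off and sometimes report something else, mostly with a low value. They report only what shows in the picture. A call takes as long as a camera call.
- robot.outline_of(camera, target): "pixels" (420x560 bool, what is visible of it) and "pixel" ([column, row] in pixels, amid what is visible of it).
The state is a dict: "t": time; "q": joint angles; "dq": joint speeds; "joint_torque": joint torques, N m; "tool_pos": TCP position; "orientation": TCP orientation; "force": force on the tool from outside, world axes, zero at the start; "wrist_torque": the same for the moment, N m; "opening": finger opening in m; "gripper_force": force on a finger pad.
Only numpy, scipy, OpenCV 4.12 (cv2) and the standard library are available. Lean on these libraries where they do the work, as an engineer would, in place of code of your own. Each camera call takes 0.05 s, during which the arm holds its last target. There are 200 camera calls.

## Task

The sample feed wheel has gone one notch too far. With a fingertip, lift the red pawl out of the wheel's teeth so that it stays up, push the wheel backward (clockwise seen from above) by exactly one notch, then push the pawl back down so that it sits fully in that notch. Only push with the fingers: grip nothing, and leave the bottle, the brass weight and the copper test bar where they stand.

Things in the scene. Friction and masses are not known exactly. Their poses are not given: they have to be found in the camera images.
- feeder: Sample feeder, fixed to the bench: blue base plate 210 mm (its x) by 320 mm (its y, from -120 to +200 mm), 16 mm thick, with a flat ratchet wheel lying on it and a red pawl on its +y side. Origin: on the bench top, directly below the wheel's upright axis; z up.
- wheel (a joint): Turn of the wheel about its upright axis, rad. Starts at 0 give or take 0.06. Grows forward (counter-clockwise seen from above); backward (clockwise) is negative. One notch is 30 degrees = 0.524. With the pawl down it has about 0.08 of play either way and cannot go farther backward. Friction 0.12 N m (about 2.5 N at a pin): it stays where it is left.
- wheel_top (a point): Centre of the wheel's flat top, 40 mm above the bench. Aluminium wheel, 200 mm diameter. Ring of 12 saw teeth on top, radius 74 to 98 mm, crests 51 mm above the bench. Each notch: flat floor 22 mm long between a steep wall and a ramp; the pawl drops in freely when the wheel is near -0.524. Hub 32 mm wide, 14 mm high. Coloured samples lie flush in the wheel.
- blue_pin (a point): Middle of the top (88 mm above the bench) of the blue-capped push pin; turns with the wheel. Four upright pins, 10 mm diameter, 48 mm tall, stand on the wheel 50 mm from its axis, 90 degrees apart; any may be pushed. With the wheel at 0 they are at -45 (blue), 45, 135 and 225 degrees from the feeder's x, counter-clockwise from above (the others have black caps).
- pawl (a joint): Turn of the red pawl about its hinge, rad: 0 = down, nose fully in a notch; grows as the nose lifts, up to a stop at 1.0. Clear of the teeth above 0.2. The hinge is stiff (0.06 N m): the pawl stays where it is left; pushing its thumb lever takes 1 to 3 N.
- pawl_hinge (a point): Middle of the pawl's hinge, at feeder x = 0, y = +150 mm, 68 mm above the bench; the hinge line runs along the feeder's x. Two fixed dark steel cheeks hold it: together 40 mm wide over their outsides (feeder x), 26 mm along y, up to 82 mm above the bench.
- pawl_thumb (a point): Middle of the yellow bar (12 mm thick, 24 mm long along the feeder's x) on top of the red thumb lever, a plate 24 mm wide, 6 mm thick, rising 72 mm from the hinge. Pawl down: bar 136 mm above the bench at feeder y = +125 mm, lever leaning to the wheel. Pushing it away from the wheel (+y) lifts the nose (at 1.0: height 125 mm, y = +193 mm); towards the wheel (-y) lowers it.
- pawl_nose (a point): Bottom end of the pawl's nose (7 mm wide), 64 mm from the hinge towards the wheel: when down, at feeder x = 0, y = +86 mm, 41 mm above the bench. The red arm from hinge to nose is 14 mm wide, its top 79 mm above the bench when down.
- reagent: White reagent bottle with a red cap, standing, 40 mm diameter, 85 mm tall. Origin: centre of its underside. Leave alone.
- weight: Brass calibration weight with a knob, 34 mm diameter, 52 mm tall, standing. Origin: centre of its underside. Leave alone.
- coupon: Copper-coloured dog-bone test bar lying flat, 110 x 22 x 8 mm, long along its x. Origin: centre of its underside. Leave alone.

How it is judged:
On the way, in this order (a step that is already met when the one before it is completed fails the run):
1. the pawl is lifted clear of the teeth before the wheel is moved (value of joint pawl above 0.3 rad and value of joint wheel between -0.15 and 0.15 rad), for 0.2 s.
2. with the pawl up, the wheel is pushed back by one notch (value of joint pawl above 0.2 rad and value of joint wheel between -0.6236 and -0.4236 rad), for 0.2 s.
At the end, for the whole second after the job is handed in: The wheel stands one notch (0.524 rad, give or take 0.1) back from its zero, at rest, with the pawl fully down in that notch (joint below 0.08 rad) (value of joint wheel between -0.6236 and -0.4236 rad and value of joint pawl below 0.08 rad and velocity of joint wheel between -0.05 and 0.05 rad/s); the robot touches nothing.
It fails at once if the bottle was moved, lifted or tipped (distance of reagent from where it was at the start of the episode above 0.02 m or angle between reagent's own z axis and vertical above 0.4 rad).
It fails at once if the brass weight was moved, lifted or tipped (distance of weight from where it was at the start of the episode above 0.02 m or angle between weight's own z axis and vertical above 0.4 rad).
It fails at once if the test bar was moved, lifted or tipped (distance of coupon from where it was at the start of the episode above 0.02 m or angle between coupon's own z axis and vertical above 0.4 rad).
It also fails if it takes over 64 s, if anything falls off the work surface, if the arm or the gripper's body presses on something with over 40 N, if the wrist force passes 120 N, or if a joint passes its speed limit or range.

## Working session

There is one attempt and no reset: what is moved stays moved. The work goes in short steps, Python scripts to look and compute and a tool call to move; the robot and the scene stay as the last step left them, time stands still between calls to the robot, and variables do not carry over. Pictures are saved under pics/ and viewed, at most 10 in all, crops included, and the job is handed in when it is done.

Besides the shell and the picture viewer there is one more tool, called after "Emit:" as name(argument=value, ...), one argument or row to a line, values as JSON. carry_out: Moves the arm, as the interface text tells. Its arguments: {"type":"object","properties":{"rows":{"type":"array"},"jaw":{"type":"number"},"force":{"type":"number"}},"required":["rows"]}

```bash
mkdir -p pics; ls; cat > h.py <<'E'
import numpy as np, cv2
from plant import robot
from scipy.spatial.transform import Rotation as Ro
def save(n,f): 
    im=robot.read_camera(n); cv2.imwrite('pics/'+f,im[:,:,::-1]); return im
def cam(n):
    m=robot.camera_model(n); K=np.array([[m['fx'],0,m['cx']],[0,m['fy'],m['cy']],[0,0,1]])
    if 'R' in m: return K,np.array(m['R']),np.array(m['t'])
    s=robot.read_state(); T=np.eye(4); T[:3,:3]=Ro.from_rotvec(s['orientation']).as_matrix(); T[:3,3]=s['tool_pos']
    W=np.linalg.inv(T@np.array(m['mount'])); return K,W[:3,:3],W[:3,3]
def proj(c,X):
    K,R,t=c; p=K@(R@np.asarray(X).T+t[:,None]); return (p[:2]/p[2]).T
def tri(obs):
    A=[];b=[]
    for (K,R,t),px in obs:
        d=R.T@np.linalg.inv(K)@np.array([px[0],px[1],1]); d/=np.linalg.norm(d); C=-R.T@t
        P=np.eye(3)-np.outer(d,d); A.append(P); b.append(P@C)
    X=np.linalg.lstsq(np.vstack(A),np.hstack(b),rcond=None)[0]
    return X,[proj(c,X[None])[0]-px for c,px in obs]
E
python3 - <<'E'
from h import *
for n in ['scene','top','wrist']:
    save(n,n+'0.png'); c=cam(n); print(n,(-c[1].T@c[2]).round(3))
    if n!='wrist':
      for t in ['feeder','wheel_top','blue_pin','pawl_thumb','pawl_nose','pawl','pawl_hinge','reagent','weight','coupon']:
        o=robot.outline_of(n,t); print(t,[(np.round(d['pixel'],1).tolist(),int(d['pixels'].sum()),round(d['conf'],2)) for d in o[:2]])
s=robot.read_state();print(s['t'],s['tool_pos'],s['orientation'],robot.grip_depth)
ims=[cv2.imread(f'pics/{n}0.png') for n in ['scene','top']]
E
```

```text
pics
scene [1.191 0.352 0.901]
feeder [([282.7, 249.0], 11553, 0.64)]
wheel_top [([266.7, 224.2], 5004, 0.74), ([349.8, 222.1], 309, 0.19)]
blue_pin [([267.3, 222.1], 4819, 0.71)]
pawl_thumb [([281.8, 248.0], 11551, 0.5)]
pawl_nose [([306.8, 241.3], 563, 0.81)]
pawl [([306.1, 243.2], 628, 0.98)]
pawl_hinge [([283.9, 248.9], 11594, 0.93)]
reagent [([215.9, 259.9], 530, 0.77)]
weight []
coupon []
top [ 0.545 -0.054  1.247]
feeder [([290.0, 209.0], 11452, 0.87), ([388.5, 220.7], 330, 0.25)]
wheel_top [([304.6, 210.6], 5366, 0.81)]
blue_pin [([305.0, 212.3], 5528, 0.63)]
pawl_thumb [([247.6, 194.2], 298, 0.7), ([303.2, 211.9], 5408, 0.6)]
pawl_nose [([249.8, 193.6], 247, 0.84)]
pawl [([253.1, 196.1], 279, 0.85)]
pawl_hinge [([288.3, 205.7], 11275, 0.75)]
reagent [([317.2, 150.1], 228, 0.52)]
weight [([250.9, 261.8], 190, 0.6)]
coupon [([383.5, 219.1], 293, 0.79)]
wrist [0.121 0.592 0.386]
1.15 [0.19430494 0.56768558 0.21861416] [5.15657700e-01 3.09897827e+00 1.05462154e-05] 0.0188
```

```bash
python3 - <<'E'
import cv2
a=cv2.imread('pics/scene0.png')[130:360,170:430]; cv2.imwrite('pics/sc.png',cv2.resize(a,None,fx=2.6,fy=2.6,interpolation=2))
a=cv2.imread('pics/top0.png')[110:310,190:430]; cv2.imwrite('pics/tc.png',cv2.resize(a,None,fx=3,fy=3,interpolation=2))
E
```

```text
(no output)
```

View pics/sc.png

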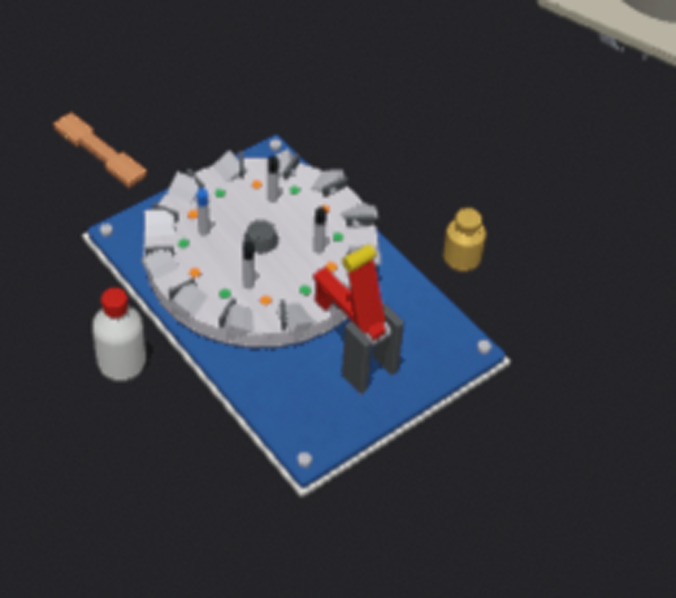

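View pics/tc.png

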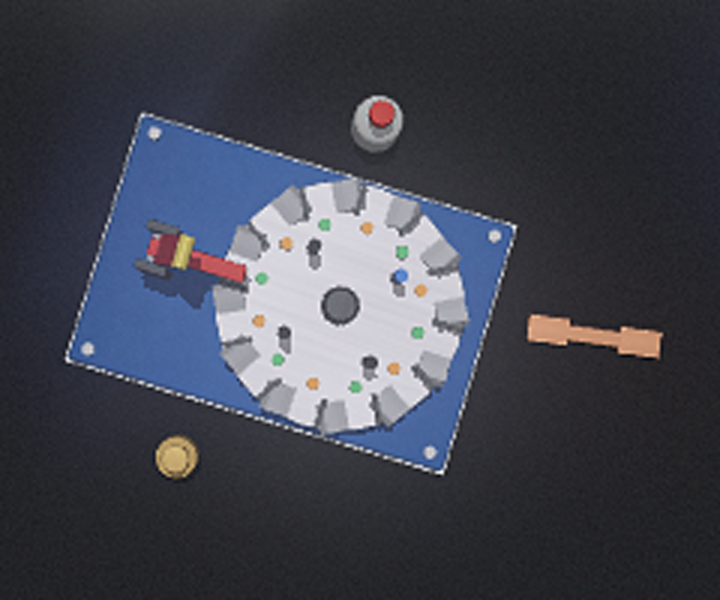

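The top crop shows the plate corners at about (142,113), (516,226), (443,473) and (67,360), the blue pin at (400,275) and the yellow bar at (183,252). The scene crop shows the same layout, with the pawl side nearest the camera, the blue pin at (202,196) and the bar at (361,258). Next I fit the feeder pose, the wheel angle and the pawl angle from both views.

```bash
cat > fit.py <<'E'
from h import *
from scipy.optimize import least_squares
def pts(w,p):
    P=[[.105,.2,.016],[.105,-.12,.016],[-.105,-.12,.016],[-.105,.2,.016]]
    P+=[[.05*np.cos(w+a),.05*np.sin(w+a),.088] for a in np.radians([-45,45,135,225])]
    P+=[[0,0,.054]]
    # thumb
    y,z=-.025,.068; P+=[[0,.15+y*np.cos(p)+z*np.sin(p),.068-y*np.sin(p)+z*np.cos(p)]]
    return np.array(P)
def world(P,x):
    c,s=np.cos(x[2]),np.sin(x[2]); return np.c_[x[0]+c*P[:,0]-s*P[:,1],x[1]+s*P[:,0]+c*P[:,1],P[:,2]]
E
python3 - <<'E'
from fit import *
T=np.array([[142,113],[516,226],[443,473],[67,360],[401,274],[314,244],[284,331],[370,361],[341,304],[184,251]])/3+[190,110]
S=np.array([[302,487],[84,235],[276,137],[509,358],[202,193],[248,246],[320,214],[273,161],[261,232],[361,258]])/2.6+[170,130]
cs=[cam('top'),cam('scene')]
f=lambda x: np.hstack([(proj(c,world(pts(x[3],x[4]),x))-o).ravel() for c,o in zip(cs,[T,S])])
for g in np.arange(-3,3.2,1):
    r=least_squares(f,[.5,-.1,g,0,0],loss='soft_l1')
    if r.cost<200: print(r.x.round(4),r.cost.round(1)); best=r
print(f(best.x).reshape(2,-1,2).round(1))
for i in [4,5,6,7,8,9]: print(i,tri([(cs[0],T[i]),(cs[1],S[i])])[0].round(4))
print(world(pts(*best.x[3:]),best.x).round(3)[[4,5,6,7,9]])
# bottle, weight, coupon
for n,u,h in [('bottle',(382,113),.085),('weight',(177,456),.052),('coupA',(530,328),.008),('coupB',(660,343),.008)]:
    K,R,t=cs[0]; d=R.T@np.linalg.inv(K)@np.array([u[0]/3+190,u[1]/3+110,1]); C=-R.T@t
    print(n,(C+d*(h-C[2])/d[2]).round(3))
E
```

```text
[ 0.5854 -0.1114 -0.2915 -0.0523  0.0061] 7.7
[ 0.5854 -0.1114 -0.2915 -0.0523  0.0061] 7.7
[ 0.5854 -0.1114 -0.2915 -0.0523  0.0061] 7.7
[ 0.5854 -0.1114 -0.2915 -0.0523  0.0061] 7.7
[ 0.5854 -0.1114 -0.2915 -0.0523  0.0061] 7.7
[ 0.5854 -0.1114 -0.2915 -0.0523  0.0061] 7.7
[ 0.5854 -0.1113 -0.2919  6.2312 -2.554 ] 54.0
[[[ 0.  -0.7]
  [ 0.1 -0.7]
  [ 0.2 -0.9]
  [-0.1 -1.1]
  [ 0.4 -0.2]
  [ 0.6 -0.5]
  [ 0.2 -0.7]
  [ 0.5 -0.3]
  [ 0.1 -0.5]
  [ 0.1  2.5]]

 [[ 0.9 -0.7]
  [ 0.7 -2.2]
  [ 0.7 -1.6]
  [ 0.2 -1.6]
  [ 0.5  0.4]
  [ 0.4  0.6]
  [ 0.6 -0.5]
  [ 0.6  0.1]
  [ 0.4 -0.5]
  [-1.6 44.8]]]
4 [ 0.6069 -0.1564  0.0892]
5 [ 0.63   -0.0897  0.0895]
6 [ 0.5632 -0.0667  0.0851]
7 [ 0.5402 -0.1327  0.0883]
8 [ 0.5849 -0.1118  0.0515]
9 [0.6205 0.0087 0.1356]
[[ 0.607 -0.157  0.088]
 [ 0.631 -0.09   0.088]
 [ 0.564 -0.066  0.088]
 [ 0.54  -0.133  0.088]
 [ 0.624  0.016 -0.002]]
bottle [ 0.731 -0.141  0.085]
weight [0.464 0.018 0.052]
coupA [ 0.566 -0.269  0.008]
coupB [ 0.554 -0.376  0.008]
```

The fit residuals are about 1 px and the triangulated heights match (pins 0.088, bar 0.136). The feeder is at (0.585, -0.111) with yaw -0.2915, and the wheel is at -0.05. I'm shutting the fingers and moving to above the wheel side of the pawl, with the tool axes lined up to the feeder's (-x, +y).

Emit:
carry_out(
  rows=[
    [-0.587,-0.441,0,0,0,-2.2],
    [-0.587,-0.441,0,0,0,-2.2],
    [-0.587,-0.441,0,0,0,-2.2],
    [-0.587,-0.441,0,0,0,-2.2],
    [-0.587,-0.441,0,0,0,-2.2],
    [-0.587,-0.441,0,0,0,-2.2],
    [-0.587,-0.441,0,0,0,-2.2],
    [-0.587,-0.441,0,0,0,-2.2],
    [-0.587,-0.441,0,0,0,-2.2],
    [-0.587,-0.441,0,0,0,-2.2],
    [-0.587,-0.441,0,0,0,-2.2],
    [-0.587,-0.441,0,0,0,-2.2],
  ],
  jaw=255,
)

```text
t: 2.65
tool_pos: [0.6079, -0.0422, 0.2186]
orientation: [0.458, 3.108, -0.0]
force: [1.4, 0.0, -0.9]
opening: 0.001
gripper_force: 0.0
```

Emit:
carry_out(
  rows=[
    [0,0,0,0,0,0],
    [0,0,0,0,0,0],
    [0,0,0,0,0,0],
  ],
)

```text
t: 3.02
tool_pos: [0.6065, -0.0384, 0.2188]
orientation: [0.454, 3.109, 0.0]
force: [0.6, -1.2, -0.3]
opening: 0.0003
gripper_force: 0.0
```

```bash
cat > loc.py <<'E'
from fit import *
F=[.5854,-.1114,-.2915]
s=robot.read_state(); d=s['tool_pos']-np.array([F[0],F[1],0]); c,q=np.cos(F[2]),np.sin(F[2])
R=Ro.from_rotvec(s['orientation']).as_matrix()
print('t',s['t'],'feeder mm',(np.array([c*d[0]+q*d[1],-q*d[0]+c*d[1],d[2]])*1000).round(1),'tool x deg vs -ex',np.degrees(np.arctan2(R[1,0],R[0,0])-(F[2]+np.pi)).round(2),'open',s['opening'],'F',s['force'].round(1), 'tz',R[:,2].round(3))
E
python3 loc.py
```

```text
t 3.025 feeder mm [ -0.8  75.9 218.8] tool x deg vs -ex 0.09 open 0.00033210411534116935 F [ 0.6 -1.2 -0.3] tz [ 0.  0. -1.]
```

Emit:
carry_out(
  rows=[
    [0,0,0.05,0,0,0],
    [0,0,0.097,0,0,0],
    [0,0,0.097,0,0,0],
    [0,0.015,0.097,0,0,0],
    [0,0.026,0.097,0,0,0],
    [0,0.034,0.097,0,0,0],
    [0,0.042,0.097,0,0,0],
    [0,0.05,0.097,0,0,0],
    [0,0.058,0.097,0,0,0],
    [0,0.066,0.097,0,0,0],
    [0,0.072,0.097,0,0,0],
    [0,0.072,0.097,0,0,0],
  ],
)

```text
t: 4.53
tool_pos: [0.6274, 0.03, 0.1213]
orientation: [-0.455, -3.108, -0.0]
force: [-0.3, -0.3, -0.2]
opening: 0.0005
gripper_force: 0.0
```

```bash
python3 loc.py; python3 - <<'E'
from h import *
im=save('scene','s1.png'); a=im[130:360,170:430,::-1]; cv2.imwrite('pics/s1c.png',cv2.resize(a,None,fx=2.6,fy=2.6,interpolation=2))
E
```

```text
t 4.525 feeder mm [ -0.4 147.5 121.3] tool x deg vs -ex 0.04 open 0.0005164915776413904 F [-0.3 -0.3 -0.2] tz [-0.001  0.    -1.   ]
```

View pics/s1c.png

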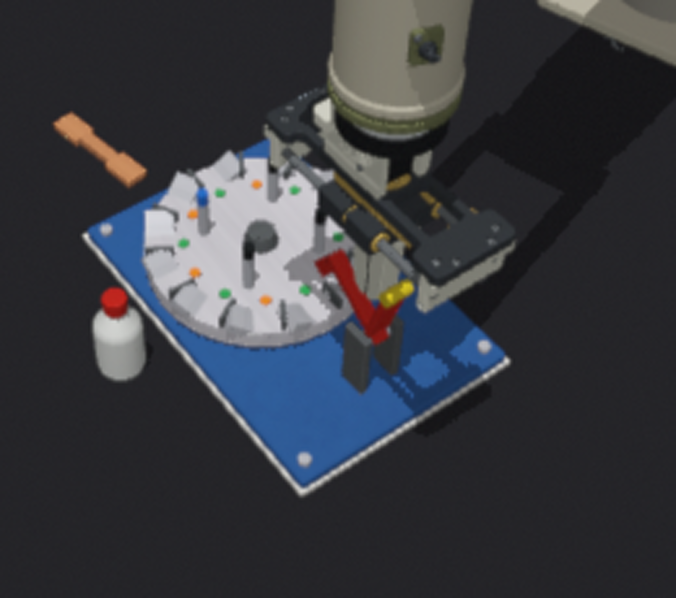

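The pawl is up: the bar is at about (397,293) with the nose above the teeth, and the wheel hasn't moved. I'm backing off, rising, and going to the +x side of the blue pin.

Emit:
carry_out(
  rows=[
    [0,-0.025,0,0,0,0],
    [0,-0.025,0,0,0,0],
    [0,-0.04,-0.05,0,0,0],
    [-0.03,-0.09,-0.05,0,0,0],
    [-0.06,-0.14,-0.05,0,0,0],
    [-0.062,-0.19,-0.05,0,0,0],
    [-0.062,-0.19,-0.05,0,0,0],
    [-0.062,-0.19,0.01,0,0,0],
    [-0.062,-0.19,0.056,0,0,0],
    [-0.062,-0.19,0.056,0,0,0],
  ],
)

```text
t: 5.82
tool_pos: [0.6288, -0.1678, 0.0606]
orientation: [-0.454, -3.099, -0.004]
force: [0.1, 0.3, 0.3]
opening: 0.0003
gripper_force: 0.0
```

```bash
python3 loc.py
```

```text
t 5.825 feeder mm [ 57.8 -41.6  60.6] tool x deg vs -ex 0.05 open 0.0003153913212549543 F [0.1 0.3 0.3] tz [-0.009  0.004 -1.   ]
```

Emit:
carry_out(
  rows=[
    [0,0,0,0,0,0],
    [0.008,-0.001,0,0,0,0],
    [0.014,-0.002,0,0,0,0],
    [0.019,-0.003,0,0,0,0],
    [0.024,-0.004,0,0,0,0],
    [0.029,-0.005,0,0,0,0],
    [0.034,-0.006,0,0,0,0],
    [0.036,-0.006,0,0,0,0],
    [0.036,-0.006,0,0,0,0],
    [0.036,-0.006,0,0,0,0],
  ],
)

```text
t: 7.08
tool_pos: [0.5968, -0.1663, 0.0666]
orientation: [0.456, 3.106, -0.001]
force: [2.4, -2.7, 2.0]
opening: 0.0009
gripper_force: 1.5
```

```bash
python3 loc.py
```

```text
t 7.075 feeder mm [ 26.7 -49.3  66.6] tool x deg vs -ex -0.01 open 0.0008840502901031293 F [ 2.4 -2.7  2. ] tz [ 0.002 -0.001 -1.   ]
```

The contact geometry puts the wheel at about -0.50. I'm backing off, rising, and crossing to behind the pawl while still high, to check.

Emit:
carry_out(
  rows=[
    [-0.015,0,0,0,0,0],
    [-0.015,0,0,0,0,0],
    [-0.015,0,-0.06,0,0,0],
    [-0.015,0,-0.115,0,0,0],
    [-0.015,0,-0.115,0,0,0],
    [0,0.05,-0.115,0,0,0],
    [0.02,0.1,-0.115,0,0,0],
    [0.027,0.15,-0.115,0,0,0],
    [0.027,0.21,-0.115,0,0,0],
    [0.027,0.264,-0.115,0,0,0],
    [0.027,0.264,-0.115,0,0,0],
    [0.027,0.264,-0.115,0,0,0],
  ],
)

```text
t: 8.57
tool_pos: [0.6449, 0.0946, 0.179]
orientation: [-0.454, -3.106, 0.002]
force: [1.8, 0.0, 0.5]
opening: 0.0003
gripper_force: 0.0
```

```bash
python3 loc.py; python3 - <<'E'
from fit import *
im=save('top','t2.png'); a=im[110:310,190:430,::-1].copy()
c=cam('top'); P=pts(-.50,.7); p=(proj(c,world(P,[.5854,-.1114,-.2915]))-[190,110])*3
a=cv2.resize(a,None,fx=3,fy=3,interpolation=2)
for q in p[4:9]: cv2.circle(a,tuple(int(v) for v in q),9,(0,255,0),1)
b=save('scene','s2.png')[130:360,170:430,::-1]; b=cv2.resize(b,None,fx=2.6,fy=2.6,interpolation=2)
cv2.imwrite('pics/c2.png',cv2.resize(np.hstack([a[:598],b[:598]]),(800,343),interpolation=cv2.INTER_AREA)); cv2.imwrite('pics/c2a.png',a)
E
```

```text
t 8.575 feeder mm [ -2.2 214.4 179. ] tool x deg vs -ex 0.05 open 0.00029798239058152407 F [1.8 0.  0.5] tz [-0.003 -0.001 -1.   ]
```

View pics/c2a.png

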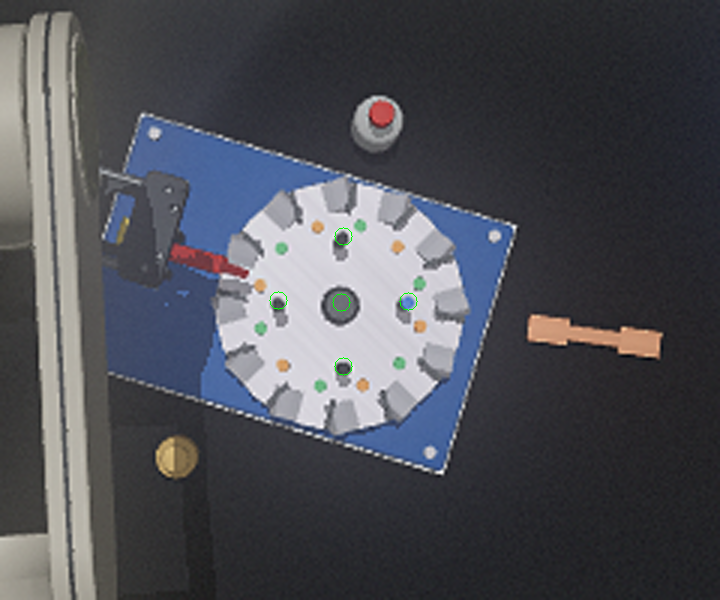

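View pics/s2.png

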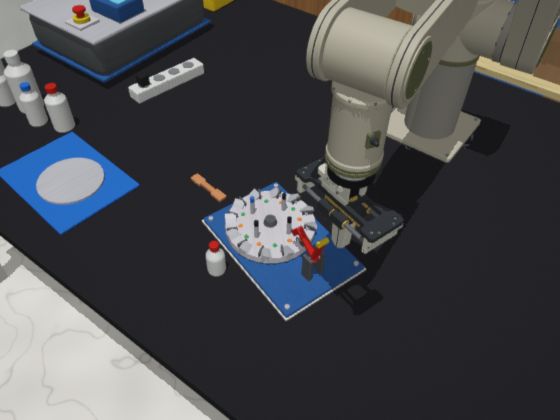

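The top view shows the pins right on the overlay for -0.50, for example the blue pin at (408,302). The scene view shows the pawl still up and nothing else displaced. Now I lower behind the bar and push it toward the wheel.

Emit:
carry_out(
  rows=[
    [0,0,0.03,0,0,0],
    [0,0,0.05,0,0,0],
    [0,0,0.05,0,0,0],
    [0,-0.015,0.05,0,0,0],
    [0,-0.024,0.05,0,0,0],
    [0,-0.032,0.05,0,0,0],
    [0,-0.04,0.05,0,0,0],
    [0,-0.047,0.05,0,0,0],
    [0,-0.053,0.05,0,0,0],
    [0,-0.059,0.05,0,0,0],
    [0,-0.063,0.05,0,0,0],
    [0,-0.063,0.05,0,0,0],
  ],
)

```text
t: 10.18
tool_pos: [0.6276, 0.034, 0.1302]
orientation: [-0.457, -3.107, 0.0]
force: [-0.0, 0.5, 0.5]
opening: 0.0003
gripper_force: 0.0
```

Emit:
carry_out(
  rows=[
    [0,-0.002,0,0,0,0],
    [0,-0.003,0,0,0,0],
    [0,-0.003,0,0,0,0],
  ],
)

```text
t: 10.55
tool_pos: [0.6271, 0.0315, 0.1306]
orientation: [-0.456, -3.108, 0.0]
force: [0.4, 0.3, 0.2]
opening: 0.0009
gripper_force: 0.0
```

```bash
python3 loc.py
```

```text
t 10.55 feeder mm [ -1.1 148.9 130.6] tool x deg vs -ex 0.01 open 0.0008968620111820206 F [0.4 0.3 0.2] tz [-0. -0. -1.]
```

Emit:
carry_out(
  rows=[
    [0,-0.001,0,0,0,0],
    [0,-0.002,0,0,0,0],
    [0,-0.002,0,0,0,0],
  ],
)

```text
t: 10.92
tool_pos: [0.6266, 0.0295, 0.1307]
orientation: [0.456, 3.108, -0.0]
force: [-0.7, -1.0, 0.8]
opening: 0.0008
gripper_force: 0.0
```

Emit:
carry_out(
  rows=[
    [0,-0.001,0,0,0,0],
    [0,-0.0015,0,0,0,0],
    [0,-0.0015,0,0,0,0],
  ],
)

```text
t: 11.3
tool_pos: [0.6261, 0.0281, 0.1306]
orientation: [-0.456, -3.108, 0.0]
force: [-0.0, 0.5, 0.8]
opening: 0.0003
gripper_force: 0.0
```

```bash
python3 - <<'E'
from fit import *
b=save('scene','s3.png')[200:290,250:370,::-1]; cv2.imwrite('pics/s3c.png',cv2.resize(b,None,fx=6,fy=6,interpolation=2))
E
```

```text
(no output)
```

View pics/s3c.png

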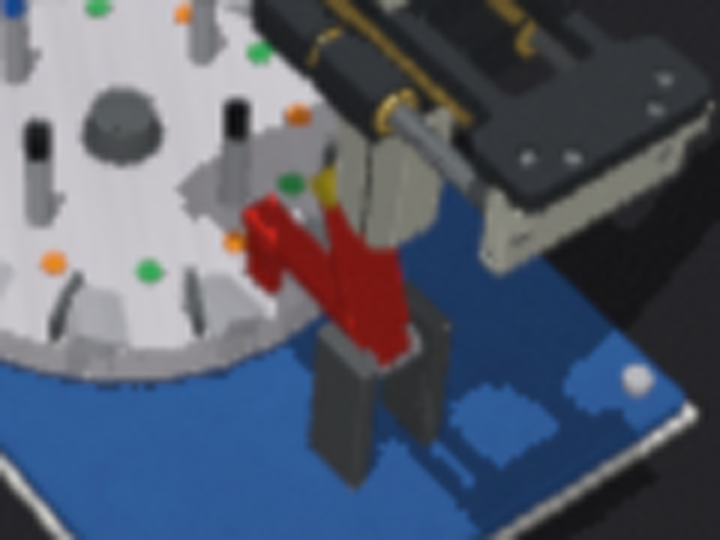

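The bar's visible end is at full-frame (304.7, 231), against (303, 231) when it was down at the start. It is nearly down, so I push on until the force rises.

Emit:
carry_out(
  rows=[
    [0,-0.001,0,0,0,0],
    [0,-0.002,0,0,0,0],
    [0,-0.002,0,0,0,0],
  ],
)

```text
t: 11.72
tool_pos: [0.6257, 0.0266, 0.1308]
orientation: [0.456, 3.108, 0.001]
force: [0.3, 2.9, 0.1]
opening: 0.0004
gripper_force: 1.3
```

Emit:
carry_out(
  rows=[
    [0,-0.001,0,0,0,0],
    [0,-0.0015,0,0,0,0],
    [0,-0.0015,0,0,0,0],
  ],
)

```text
t: 12.1
tool_pos: [0.6256, 0.0262, 0.131]
orientation: [0.455, 3.108, 0.003]
force: [2.1, 7.3, 0.9]
opening: 0.0003
gripper_force: 3.0
```

The force has risen to 7 N and the finger has stopped, so the pawl is seated. I'm backing off, rising clear and checking.

Emit:
carry_out(
  rows=[
    [0,-0.0015,0,0,0,0],
    [0,-0.0015,0,0,0,0],
    [0,0.03,0,0,0,0],
    [0,0.06,0,0,0,0],
    [0,0.06,-0.05,0,0,0],
    [0,0.08,-0.1,0,0,0],
    [0,0.13,-0.1,0,0,0],
    [0,0.18,-0.1,0,0,0],
    [0,0.22,-0.1,0,0,0],
    [0,0.22,-0.1,0,0,0],
  ],
)

```text
t: 13.35
tool_pos: [0.6881, 0.2381, 0.2295]
orientation: [-0.451, -3.108, 0.001]
force: [0.5, -0.3, 0.2]
opening: 0.0004
gripper_force: 0.0
```

```bash
python3 loc.py; python3 - <<'E'
from fit import *
F=[.5854,-.1114,-.2915]
def red(im,c):
    # red pawl+yellow bar pixels near the pawl
    h=cv2.cvtColor(im,cv2.COLOR_RGB2HSV); y=(abs(h[:,:,0].astype(int)-28)<6)&(h[:,:,1]>150)&(h[:,:,2]>90)
    p=proj(c,world(pts(0,0),F))[9]; yy,xx=np.nonzero(y); k=np.hypot(xx-p[0],yy-p[1])<14
    return np.array([xx[k].mean(),yy[k].mean()]).round(2),k.sum()
o=[]
for n in ['scene','top']:
    c=cam(n); im=save(n,n+'4.png'); im0=cv2.imread(f'pics/{n}0.png')[:,:,::-1].copy()
    print(n,'bar now',red(im,c),'start',red(im0,c), 'model p=0,.1',[proj(c,world(pts(0,p),F))[9].round(1) for p in (0,.1)])
    P=(proj(c,world(pts(-.5,0),F))); a=im[:,:,::-1].copy()
    u,v=(170,130) if n=='scene' else (190,110)
    a=cv2.resize(a[v:v+200,u:u+240],None,fx=3,fy=3,interpolation=2)
    for q in P[4:8]: cv2.circle(a,tuple(int(k) for k in (q-[u,v])*3),8,(0,255,0),1)
    o.append(cv2.resize(a,(400,333),interpolation=cv2.INTER_AREA))
cv2.imwrite('pics/c4.png',np.hstack(o))
E
```

```text
t 13.35 feeder mm [ -2.1 364.3 229.5] tool x deg vs -ex 0.19 open 0.00043769043005821454 F [ 0.5 -0.3  0.2] tz [-0.001 -0.    -1.   ]
scene bar now (array([307.7 , 228.59]), np.int64(63)) start (array([307.58, 228.83]), np.int64(60)) model p=0,.1 [array([308.4, 229.2]), array([310.6, 230.7])]
top bar now (array([nan, nan]), np.int64(0)) start (array([nan, nan]), np.int64(0)) model p=0,.1 [array([251.5, 193.3]), array([248.4, 192.4])]<stdin>:7: RuntimeWarning: Mean of empty slice.
  ret = ret.dtype.type(ret / rcount)
```

View pics/c4.png

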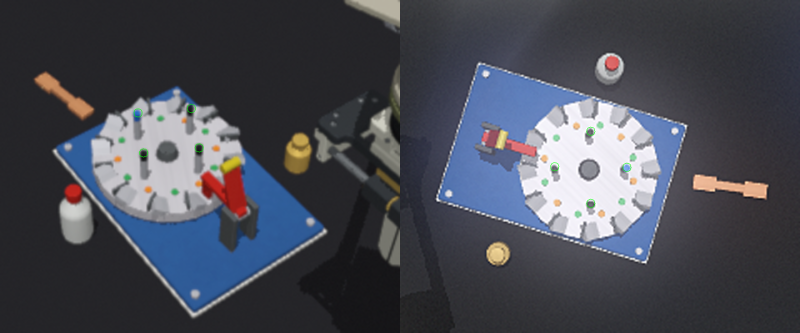

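The bar is within 0.3 px of where it started when down (0.1 rad would move it 2.7 px). The pins match -0.50, and the bottle, weight and test bar stand where they were.

```bash
python3 -c "
from plant import robot
print(robot.close_job())"
```

```text
the job is handed in; nothing more can be done
None
```

I handed the job in at about 13.5 s: the wheel is back one notch (about -0.50 rad measured), the pawl is fully down in that notch, and the arm is clear with the bottle, weight and test bar unmoved; the hand-in gave no verdict.

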